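# Switch off and raise the counterweighted nail-desk lamp

### The arm

A 6-joint arm with a two-finger parallel gripper is mounted at the origin on the work surface. World frame = base frame: x ahead of the robot, y to its left, z up, the work surface at z = 0. Lengths are in m, angles in rad, forces in N, time in s.
With the tool pointing down it reaches from about 0.325 to 0.9 m from the base axis. Payload 3.5 kg.
Tool frame: the origin (TCP) lies on the centre line of the jaws, within the pads' length; the fingertips stand 19 mm ahead of it and the grasp point (between the pads) is the TCP; z points along the fingers, y is the line along which they close (so a half turn about z gives the same grasp; the last joint's range is limited). The gripper opens to 85 mm and grips with 20 to 120 N. Pads are 22 mm wide; open, the fingers measure 114 mm over their backs; the gripper's body (76 mm by 85 mm) begins 54 mm behind the grasp point. The pads swing forward as they close: fully open they stand 13 mm farther back than shut.
Start: joints at [1.22, 0.276, -0.026, 1.268, 0, 1.467], TCP at [0.153, 0.606, 0.25] pointing down, gripper open.
Joint ranges: [-3.12, 3.12], [-0.85, 1.88], [-1.08, 1.24], [-1.95, 2.15], [-1.57, 1.53], [-3.14, 3.14]. Speed limits (rad/s): [2.57, 2.57, 3.14, 3.14, 3.14, 3.14].

### API

Orientations are given as a unit quaternion [x, y, z, w].
In Python, from station import state, capture, sign_off gives the robot as it stands.
- The arm moves only by the tool arm_command, never from a script. Its argument "motion" is text: rows parted by semicolons, each of 7 numbers parted by spaces: the shift along the world's x, y, z in mm, then the turn, a rotation vector about the world's x, y, z in rad, then the gripper command: -1 is shut, 1 is fully open, values between are in proportion. A call has 1 to 10 rows; each row shifts and turns the commanded pose from where the row before left it; what a row does not reach is not made up. A row lasts 1/12 s, in which the tool goes at most 41.7 mm and 7.16 degrees, less where a joint would pass 70% of its speed; a pose out of reach is approached as far as the arm can. A call is refused whole if a number of a shift passes 41.7 or a number of a turn 0.125, either way. A call with a gripper value outside its range is refused whole. The fingers move at their own pace and stop on an object; "force" is the grip in N (left out, the last holds). Time passes only in rows, so rows that do not move let the fingers close. It gives the time, the measured TCP pose, the force, the opening and the grip force at its end, in the units of the state.
- state(): the state, without advancing time (a new reading comes with each control period).
- capture(name): name is "side" or "top"; returns a dict with "frame" (400x640x3 uint8, blue, green, red), "K" (3x3 intrinsics, pixels), "rvec" (rotation vector, rad) and "tvec" (3), from world to camera coordinates, as OpenCV has them. Camera axes: x right, y down, z forward; pixel columns grow to the right and rows downward; lengths in m; the calibration is good to about 2 mm. A picture is of the moment at which its call begins. There is no depth.
- sign_off(): hands the job in; it is judged then, once.
The state is a dict: "time_s": time; "joint_pos": joint angles; "qd": joint speeds; "tau": joint torques, N m; "tool_pos": TCP position; "ee_rot": TCP orientation; "ft_force": force on the tool from outside, world axes, zero at the start; "ft_torque": the same for the moment, N m; "width": finger opening in m; "gripper_force": force on a finger pad.
Only numpy, scipy, OpenCV 4.12 (cv2) and the standard library are available. Lean on these libraries where they do the work, as an engineer would, in place of code of your own. Each camera call takes 0.05 s, during which the arm holds its last target. There are 200 camera calls.

### The job

Press the red power button of the lamp fully in and let it go, then push the lamp's counterweighted arm up by its light bar, past its balance point, so that it stays raised against its upper stop by itself. Push it steadily and gently with the fingertips or the outside of the fingers, without flinging or grasping it, and leave the bottles, jar, palette and tip stand where they are.

Things in the scene. Friction and masses are not known exactly. Their poses are not given: they have to be found in the camera images.
- lamp: White desk lamp, fixed. Origin on the table under the arm's pivot; the arm lies along its -x, moves in its x-z plane. Foot plate 14 thick, x -80 to +60, y -180 to +120. Two cheeks at y = +-40 (10 thick, 30 deep, 131 high) carry the pivot 110 up. White box with copper band (75 x 65, top 64 high) centred at x = -45, y = -130 carries the power button.
- pivot (a point): The arm's hinge point: in the lamp's frame at (0, 0, 110). Its axes are those of lamp.
- bar (a point): Centre of the white round light bar across the arm's outer end (28 diameter, 200 long along the lamp's y, copper end rings), 200 from the pivot: at arm angle q it is at x = -200 cos(0.3 + q), z = 110 + 200 sin(0.3 + q) in the lamp's frame, so 169 high when down. A 14 tube runs from its middle to the pivot; a dark steel counterweight (48 diameter) sits 54 behind the pivot.
- boom (a joint): Hinge of the lamp arm, rad: 0 = down, as found (the arm then slopes 0.3 rad up from the pivot to the bar); grows as the bar goes up; stop at 1.25 (arm about upright). Gravity, light damping: short of its balance point near 0.75 it falls back to 0; past it, it falls on to the upper stop and stays. Needs 0.5 to 1 N at the bar.
- switch_top (a point): Centre of the top of the lamp's red round power button (30 diameter, faces up, in a black housing on the white box): in the lamp's frame at (-45, -130, 86) when out; it moves with the button.
- switch (a joint): Travel of the power button, m: 0 = out, 0.006 = fully in (takes 4 N); it springs back when let go.
- polish_red: Round red nail-polish bottle with a red cap, loose, 32 across, 82 tall. Origin at the centre of its underside. Leave it alone.
- polish_green: Square green nail-polish bottle with a dark cap, loose, 30 x 30, 80 tall. Origin at the centre of its underside. Leave it alone.
- polish_white: Square white nail-polish bottle with a white cap, loose, 30 x 30, 80 tall. Origin at the centre of its underside. Leave it alone.
- tip_stand: Loose wooden stand of five painted practice nail tips, under the lamp, 45 (x) x 150 (y), 44 tall. Origin at the centre of its underside. Leave it alone.
- gel_jar: Low white round gel jar, loose, 52 across, 34 tall. Origin at the centre of its underside. Leave it alone.
- palette: Loose white tile with blobs of colour, 90 (x) x 120 (y), 10 thick. Origin at the centre of its underside. Leave it alone.
- tube (a point): Middle of the arm's thin tube (14 diameter), half-way between the bar's centre and the pivot; its x points along the tube to the pivot, its y along the bar.

How it is judged:
On the way, in this order (a step that is already met when the one before it is completed fails the run):
1. the power button is pressed fully in while the arm is still down (value of joint switch above 0.0048 m and value of joint boom below 0.15 rad), for 0.05 s.
2. the arm is up past its balance point, the button let go (value of joint boom above 0.95 rad and value of joint switch below 0.002 m), for 0.1 s.
At the end, for the whole second after the job is handed in: The lamp arm rests raised by itself within 0.1 rad of its upper stop (joint above 1.15 rad) and still, the button is out again, and each bystander is upright and within 15 mm of where it began (value of joint boom above 1.15 rad and velocity of joint boom between -0.1 and 0.1 rad/s and value of joint switch below 0.002 m and distance of each of polish_red, polish_green, polish_white, tip_stand, gel_jar, palette from where it was at the start of the episode below 0.015 m and angle between each of polish_red, polish_green, polish_white, tip_stand, gel_jar, palette's own z axis and vertical below 0.2 rad); the robot touches nothing.
It fails at once if the lamp arm is flung (faster than 3.5 rad/s) (velocity of joint boom above 3.5 rad/s or velocity of joint boom below -3.5 rad/s).
It fails at once if a bystander is shifted more than 15 mm, lifted or tipped (not (distance of polish_red from where it was at the start of the episode below 0.015 m) or not (distance of polish_green from where it was at the start of the episode below 0.015 m) or not (distance of polish_white from where it was at the start of the episode below 0.015 m) or not (distance of tip_stand from where it was at the start of the episode below 0.015 m) or not (distance of gel_jar from where it was at the start of the episode below 0.015 m) or not (distance of palette from where it was at the start of the episode below 0.015 m) or not (angle between polish_red's own z axis and vertical below 0.2 rad) or not (angle between polish_green's own z axis and vertical below 0.2 rad) or not (angle between polish_white's own z axis and vertical below 0.2 rad) or not (angle between tip_stand's own z axis and vertical below 0.2 rad) or not (angle between gel_jar's own z axis and vertical below 0.2 rad) or not (angle between palette's own z axis and vertical below 0.2 rad)).
It fails at once if the light bar or the arm's tube is taken between the fingers instead of being pushed ((x of the grasp point in the frame of bar between -0.013 and 0.013 m and z of the grasp point in the frame of bar between -0.013 and 0.013 m and y of the grasp point in the frame of bar between -0.1 and 0.1 m and contact force between the fingers and boom above 0.5 N) or (x of the grasp point in the frame of tube between -0.085 and 0.085 m and y of the grasp point in the frame of tube between -0.006 and 0.006 m and z of the grasp point in the frame of tube between -0.012 and 0.012 m and contact force between the fingers and boom above 0.5 N)).
It fails at once if the lamp arm is pushed with more than 25 N (contact force between the fingers and boom above 25 N).
It also fails if it takes over 48 s, if anything falls off the work surface, if the arm or the gripper's body presses on something with over 40 N, if the wrist force passes 120 N, or if a joint passes its speed limit or range.

## Working session

There is one attempt and no reset: what is moved stays moved. The work goes in short steps, Python scripts to look and compute and a tool call to move; the robot and the scene stay as the last step left them, time stands still between calls to the robot, and variables do not carry over. Pictures are saved under pics/ and viewed, at most 10 in all, crops included, and the job is handed in when it is done.

Besides the shell and the picture viewer there is one more tool, called after "Request:" in YAML: its name, and indented under it one key for each argument. arm_command: Moves the arm, as the interface text tells. Its arguments: {"type":"object","properties":{"motion":{"type":"string"},"force":{"type":"number"}},"required":["motion"]}

```bash
mkdir -p pics
python3 - <<'E'
from station import state,capture
import cv2,pickle
d={}
for n in("side","top"):
    c=capture(n);d[n]=c;cv2.imwrite(f"pics/{n}0.png",c["frame"]);print(n,c["K"].tolist(),c["rvec"],c["tvec"])
pickle.dump(d,open("c0.pkl","wb"));s=state();print(s)
E
```

```text
side [[466.4418315321531, 0.0, 320.75665795263836], [0.0, 466.4418315321531, 195.12596769127924], [0.0, 0.0, 1.0]] [ 0.51917115 -2.62040155  1.27537269] [0.55221682 0.16644791 0.85960808]
top [[443.0681741396081, 0.0, 319.63200706811085], [0.0, 443.0681741396081, 207.7844649595143], [0.0, 0.0, 1.0]] [ 2.16009071 -2.12124215  0.18021723] [0.04468359 0.5668587  1.05358272]
{'time_s': 0.1, 'joint_pos': array([ 1.21961764e+00,  2.77089948e-01, -2.77344039e-02,  1.26802555e+00,
       -1.88715700e-06,  1.46739334e+00]), 'qd': array([-0.00044532, -0.00065712,  0.00527967,  0.00123355, -0.00031914,
        0.00109266]), 'tau': array([-5.36684747e-04, -4.46710503e+01,  2.96127874e+01,  8.51713994e-03,
       -1.29764699e-04, -4.32579114e-06]), 'tool_pos': array([0.15305997, 0.6052761 , 0.24925539]), 'ee_rot': array([ 1.23571119e-01,  9.92335187e-01, -1.00059264e-03, -2.30456059e-04]), 'ft_force': array([-0.22621405, -0.34629073,  0.66828573]), 'ft_torque': array([-0.07404653, -0.0018367 , -0.00021446]), 'gripper_force': 0.0, 'width': 0.0852202120882115}
```

View pics/side0.png

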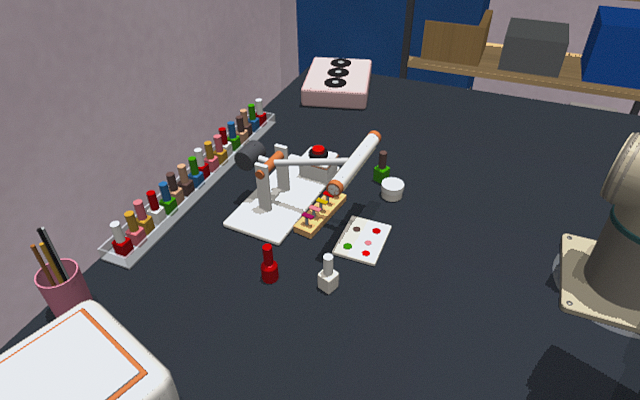

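View pics/top0.png

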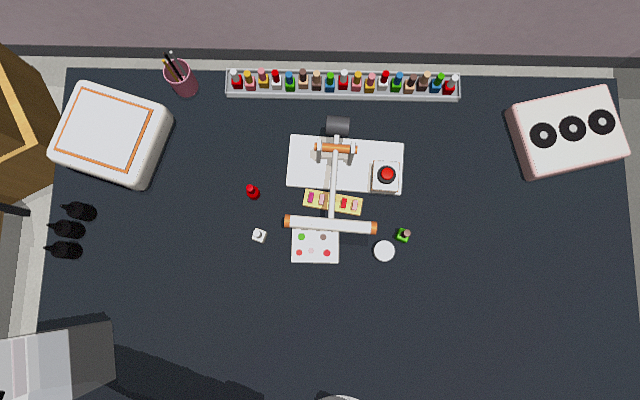

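The top view shows the lamp with its arm pointing towards the robot: button at (387,174), bar from (286,221) to (376,228), foot corners near (289,135), (405,143), (402,195) and (287,188). The side view has the button at (318,149). I'll fit the lamp pose next.

```bash
cat > h.py <<'E'
import numpy as np,cv2,pickle
d=pickle.load(open("c0.pkl","rb"))
def proj(n,P):
    c=d[n];return cv2.projectPoints(np.float64(P).reshape(-1,1,3),c["rvec"],c["tvec"],c["K"],None)[0].reshape(-1,2)
def atz(n,uv,z):
    c=d[n];R=cv2.Rodrigues(c["rvec"])[0];o=-R.T@c["tvec"].ravel()
    r=R.T@np.linalg.inv(c["K"])@np.array([*uv,1]);return o+r*(z-o[2])/r[2]
def l2w(p,P):
    a=p[2];P=np.float64(P).reshape(-1,3);R=np.array([[np.cos(a),-np.sin(a),0],[np.sin(a),np.cos(a),0],[0,0,1]]);return P@R.T+[p[0],p[1],0]
E
python3 - <<'E'
from h import *
from scipy.optimize import least_squares
B=[-.045,-.13,.086]
T={(387,174):B,(289,135):[.06,.12,.014],(405,143):[.06,-.18,.014],(402,195):[-.08,-.18,.014],(287,188):[-.08,.12,.014],(286,221):[-.191,.1,.169],(376,228):[-.191,-.1,.169]}
S={(318,149):B,(335,188):[-.191,.1,.169],(377,134):[-.191,-.1,.169]}
def f(p):return np.r_[(proj("top",l2w(p,list(T.values())))-np.array(list(T))).ravel(),(proj("side",l2w(p,list(S.values())))-np.array(list(S))).ravel()]
r=least_squares(f,[.6,0,0],loss="soft_l1");p=r.x;print(p,r.fun.round(1).reshape(-1,2).tolist())
print("button",l2w(p,B),"bar",l2w(p,[[-.191,y,.169] for y in(.1,0,-.1)]))
for n,uv,z in[("red",(252,187),.08),("white",(260,234),.075),("green",(406,233),.078),("jar",(384,251),.034),("pal",(315,246),.01),("tip",(333,202),.03)]:
    w=atz("top",uv,z);print(n,w,"side",proj("side",w))
m=d["side"]["frame"][90:290,220:420];cv2.imwrite("pics/s1.png",cv2.resize(m,(600,600),interpolation=2))
E
```

```text
[ 0.69862479  0.0191865  -0.05549138] [[0.7, -0.5], [1.1, -0.9], [-0.7, -0.5], [-0.0, -0.2], [-1.5, -1.7], [-0.5, 0.8], [0.8, 0.5], [1.3, -2.0], [1.0, 0.9], [-0.9, 1.8]]
button [[ 0.64648388 -0.10811757  0.086     ]] bar [[ 0.51346508  0.12962599  0.169     ]
 [ 0.50791879  0.02977991  0.169     ]
 [ 0.5023725  -0.07006616  0.169     ]]
red [0.60815753 0.2194884  0.08      ] side [[268.36834611 244.38356793]]
white [0.49508329 0.19637323 0.075     ] side [[331.50040358 254.78438201]]
green [ 0.50356305 -0.15216008  0.078     ] side [[383.75205663 152.79622068]]
jar [ 0.46265732 -0.10601646  0.034     ] side [[393.86024329 183.06504092]]
pal [0.47371123 0.06475409 0.01      ] side [[364.85226393 237.43850726]]
tip [0.58388524 0.02142282 0.03      ] side [[323.0659008  204.67614097]]
```

View pics/s1.png

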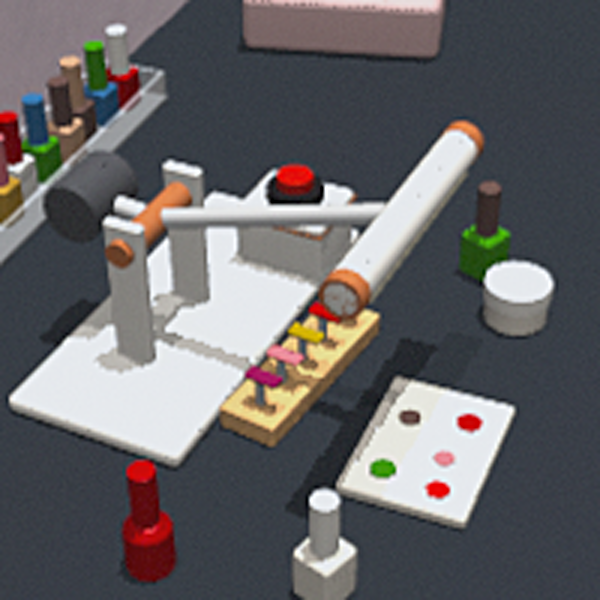

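The fit is good to about 2 px. The button is at (0.646, -0.108, 0.086) and the bar centre at (0.508, 0.030, 0.169). I'll close the fingers and move above the button.

Request:
arm_command:
  motion: "20 -29 3 0 0 0.008 -1;20 -29 3 0 0 0.008 -1;20 -29 3 0 0 0.008 -1;20 -29 3 0 0 0.008 -1;20 -29 3 0 0 0.008 -1;20 -29 3 0 0 0.008 -1;20 -29 3 0 0 0.008 -1;20 -29 3 0 0 0.008 -1;20 -29 3 0 0 0.008 -1;20 -29 3 0 0 0.008 -1"

```text
time_s: 0.93
tool_pos: [0.3536, 0.3142, 0.2801]
ee_rot: [0.083, 0.997, -0.0, -0.0]
ft_force: [0.8, 1.5, -0.3]
width: 0.0
gripper_force: 0.0
```

Request:
arm_command:
  motion: "20 -29 0 0 0 0.008 -1;20 -29 0 0 0 0.008 -1;20 -29 0 0 0 0.008 -1;20 -29 0 0 0 0.008 -1;20 -29 0 0 0 0.008 -1;20 -29 0 0 0 0.008 -1;20 -29 0 0 0 0.008 -1;20 -29 0 0 0 0.008 -1;20 -29 0 0 0 0.008 -1;20 -29 0 0 0 0.008 -1"

```text
time_s: 1.77
tool_pos: [0.5536, 0.0243, 0.2798]
ee_rot: [0.044, 0.999, 0.0, -0.0]
ft_force: [0.6, -0.0, 0.4]
width: -0.0001
gripper_force: 0.0
```

Request:
arm_command:
  motion: "20 -29 0 0 0 0.008 -1;20 -29 0 0 0 0.008 -1;20 -29 0 0 0 0.008 -1;20 -29 0 0 0 0.008 -1;14 -18 0 0 0 0 -1;0 0 0 0 0 0 -1;0 0 0 0 0 0 -1"

```text
time_s: 2.35
tool_pos: [0.6473, -0.1091, 0.2791]
ee_rot: [0.029, 1.0, 0.0, -0.001]
ft_force: [0.6, -0.4, 0.7]
width: -0.0003
gripper_force: 0.0
```

Request:
arm_command:
  motion: "0 0 -25 0 0 0 -1;0 0 -30 0 0 0 -1;0 0 -30 0 0 0 -1;0 0 -30 0 0 0 -1;0 0 -25 0 0 0 -1;0 0 -20 0 0 0 -1;0 0 -7 0 0 0 -1;0 0 0 0 0 0 -1"

```text
time_s: 3.02
tool_pos: [0.6446, -0.1064, 0.1108]
ee_rot: [0.027, 1.0, 0.001, -0.003]
ft_force: [-0.1, -0.5, 0.3]
width: -0.0002
gripper_force: 0.0
```

Request:
arm_command:
  motion: "0 0 -3 0 0 0 -1;0 0 -3 0 0 0 -1;0 0 -3 0 0 0 -1;0 0 0 0 0 0 -1;0 0 0 0 0 0 -1"

```text
time_s: 3.43
tool_pos: [0.6478, -0.1082, 0.1051]
ee_rot: [0.028, 1.0, -0.0, 0.001]
ft_force: [-0.1, 0.2, 0.4]
width: -0.0003
gripper_force: 0.0
```

Request:
arm_command:
  motion: "0 0 -2 0 0 0 -1;0 0 0 0 0 0 -1;0 0 0 0 0 0 -1"

```text
time_s: 3.68
tool_pos: [0.6479, -0.1083, 0.1029]
ee_rot: [0.028, 1.0, -0.0, 0.001]
ft_force: [-0.1, 0.8, 1.5]
width: -0.0002
gripper_force: 1.0
```

Request:
arm_command:
  motion: "0 0 -2 0 0 0 -1;0 0 0 0 0 0 -1;0 0 0 0 0 0 -1"

```text
time_s: 3.93
tool_pos: [0.6479, -0.1083, 0.1007]
ee_rot: [0.028, 1.0, -0.0, 0.001]
ft_force: [1.2, 0.4, 3.1]
width: -0.0001
gripper_force: 1.5
```

Request:
arm_command:
  motion: "0 0 -2 0 0 0 -1;0 0 0 0 0 0 -1;0 0 0 0 0 0 -1"

```text
time_s: 4.18
tool_pos: [0.6479, -0.1083, 0.099]
ee_rot: [0.028, 1.0, -0.0, 0.001]
ft_force: [0.6, 0.2, 4.6]
width: -0.0001
gripper_force: 2.7
```

Request:
arm_command:
  motion: "0 0 -2 0 0 0 -1;0 0 0 0 0 0 -1;0 0 0 0 0 0 -1"

```text
time_s: 4.43
tool_pos: [0.648, -0.1083, 0.0989]
ee_rot: [0.028, 1.0, -0.0, 0.001]
ft_force: [-2.0, 1.4, 13.7]
width: -0.0001
gripper_force: 6.8
```

Request:
arm_command:
  motion: "0 0 -1 0 0 0 -1;0 0 0 0 0 0 -1;0 0 0 0 0 0 -1"

```text
time_s: 4.68
tool_pos: [0.648, -0.1083, 0.0988]
ee_rot: [0.028, 1.0, -0.0, 0.001]
ft_force: [-5.1, 2.0, 18.3]
width: 0.0003
gripper_force: 8.8
```

The button bottomed out at 4.6 N, with the force rising past 13 N after that. Now I'll release it, retreat, and tilt the tool for the push.

Request:
arm_command:
  motion: "0 0 6 0 0 0 -1;0 0 15 0 0 0 -1;0 0 30 0 0 0 -1;0 0 30 0 0 0 -1;0 0 30 0 0 0 -1;0 0 30 0 0 0 -1;0 0 30 0 0 0 -1;0 0 25 0 0 0 -1;0 0 9 0 0 0 -1;0 0 0 0 0 0 -1"

```text
time_s: 5.52
tool_pos: [0.6485, -0.1084, 0.3028]
ee_rot: [0.028, 1.0, -0.001, 0.002]
ft_force: [0.4, 0.7, -0.4]
width: -0.0
gripper_force: 0.0
```

Request:
arm_command:
  motion: "-22 19 0 -0.005 -0.087 0 -1;-22 19 0 -0.005 -0.087 0 -1;-22 19 0 -0.005 -0.087 0 -1;-22 19 0 -0.005 -0.087 0 -1;-22 19 0 -0.005 -0.087 0 -1;-22 19 0 -0.005 -0.087 0 -1;-22 19 0 -0.005 -0.087 0 -1;-22 19 0 -0.005 -0.087 0 -1;-22 19 0 -0.005 -0.087 0 -1;-22 19 0 -0.005 -0.087 0 -1"

```text
time_s: 6.35
tool_pos: [0.4247, 0.0816, 0.2965]
ee_rot: [0.026, 0.906, -0.013, 0.422]
ft_force: [0.4, 1.9, -0.3]
width: -0.0
gripper_force: 0.0
```

Request:
arm_command:
  motion: "0 0 0 0 0 0 -1;0 0 0 0 0 0 -1;0 0 0 0 0 0 -1"

```text
time_s: 6.6
tool_pos: [0.4267, 0.0821, 0.2986]
ee_rot: [0.025, 0.907, -0.012, 0.421]
ft_force: [0.4, 0.5, 0.5]
width: 0.0
gripper_force: 0.0
```

Run:
```python
from station import state,capture
import cv2
s=state();print(s["joint_pos"].round(3),s["tool_pos"]);cv2.imwrite("pics/s2.png",capture("side")["frame"])
from scipy.spatial.transform import Rotation as R
print(R.from_quat(s["ee_rot"]).as_matrix().round(3))
```

```text
[ 0.131 -0.622 -0.929  0.403 -0.143  0.12 ] [0.42671572 0.08212529 0.29862933]
[[-0.644  0.055  0.763]
 [ 0.034  0.998 -0.043]
 [-0.764 -0.002 -0.645]]
```

View pics/s2.png

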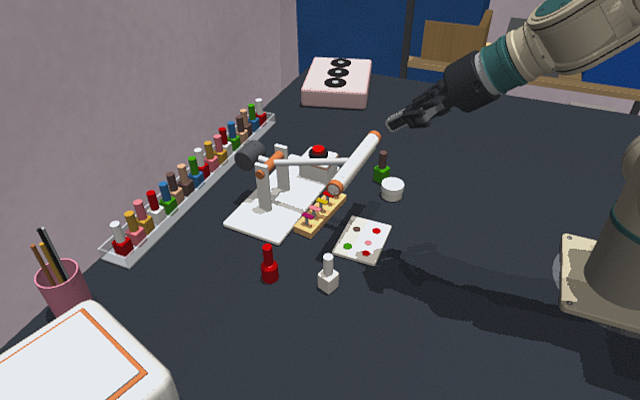

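The picture shows the tilted gripper with its tip near (392,125), in front of the bar, and everything else undisturbed. Joints 2 and 3 are near their limits here, so I'll come in around the bar's +y end at larger x.

Request:
arm_command:
  motion: "10 20 0 0 0 0 -1;10 20 0 0 0 0 -1;10 20 0 0 0 0 -1;10 20 0 0 0 0 -1;10 20 0 0 0 0 -1;8 10 0 0 0 0 -1;0 0 -20 0 0 0 -1;0 0 -20 0 0 0 -1;0 0 -20 0 0 0 -1;0 0 0 0 0 0 -1"

```text
time_s: 7.48
tool_pos: [0.4851, 0.1903, 0.2352]
ee_rot: [0.026, 0.908, -0.015, 0.418]
ft_force: [0.6, -0.8, -0.3]
width: 0.0001
gripper_force: 0.0
```

Run:
```python
from station import state
s=state();print(s["joint_pos"].round(3),s["tool_pos"],s["ee_rot"])
```

```text
[ 0.442 -0.257 -0.885  0.146 -0.377  0.338] [0.48512218 0.19026911 0.23522217] [ 0.02552586  0.9079908  -0.01481746  0.41794926]
```

Request:
arm_command:
  motion: "-1 0 -10 0.003 0.052 0 -1;-1 0 -15 0.003 0.052 0 -1;-1 0 -15 0.003 0.052 0 -1;-2 0 -15 0.003 0.052 0 -1;-2 0 -15 0.003 0.052 0 -1;0 0 -15 0 0 0 -1;0 0 -5 0 0 0 -1;0 0 0 0 0 0 -1;0 0 0 0 0 0 -1"

```text
time_s: 8.23
tool_pos: [0.4794, 0.1917, 0.1509]
ee_rot: [0.027, 0.953, -0.009, 0.301]
ft_force: [-0.7, 0.8, 0.3]
width: 0.0005
gripper_force: 0.0
```

Run:
```python
from station import state,capture
import cv2
s=state();print(s["joint_pos"].round(3),s["tool_pos"],s["ee_rot"])
cv2.imwrite("pics/s3.png",cv2.resize(capture("side")["frame"][60:300,220:540],(800,600)))
```

```text
[ 0.385 -0.101 -0.828  0.279 -0.249  0.37 ] [0.47938796 0.1916603  0.15087859] [ 0.02718962  0.95323793 -0.00900004  0.30086072]
```

View pics/s3.png

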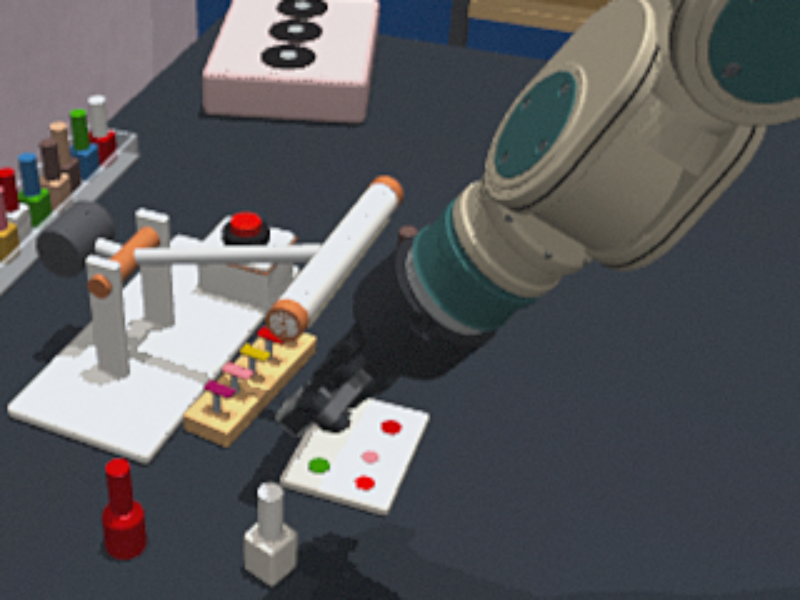

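The button (246,226) is out again. The gripper is beside the bar's near end (288,318), lower and in front of it, clear of the bottle. I'll slide it in under the bar.

Request:
arm_command:
  motion: "0 -15 -1 0 0 0 -1;0 -15 -1 0 0 0 -1;0 -15 -1 0 0 0 -1;0 -15 -1 0 0 0 -1;0 -15 0 0 0 0 -1;0 -15 0 0 0 0 -1;0 -15 0 0 0 0 -1;0 -7 0 0 0 0 -1;0 0 0 0 0 0 -1;0 0 0 0 0 0 -1"

```text
time_s: 9.12
tool_pos: [0.4788, 0.0798, 0.1472]
ee_rot: [0.027, 0.953, -0.009, 0.301]
ft_force: [0.1, -0.4, 0.6]
width: -0.0002
gripper_force: 0.0
```

Request:
arm_command:
  motion: "3 0 3 0 0 0 -1;3 0 2 0 0 0 -1;3 0 2 0 0 0 -1;2 0 1 0 0 0 -1;0 0 0 0 0 0 -1"

```text
time_s: 9.53
tool_pos: [0.4905, 0.0804, 0.1552]
ee_rot: [0.026, 0.953, -0.009, 0.301]
ft_force: [0.5, -1.2, -0.2]
width: 0.0001
gripper_force: 0.0
```

```bash
cat > look.py <<'E'
from station import state,capture
import cv2,sys
s=state();print(s["joint_pos"].round(3),s["tool_pos"].round(4),s["ft_force"].round(1))
cv2.imwrite(sys.argv[1],cv2.resize(capture("side")["frame"][60:300,220:540],(800,600)))
E
python3 look.py pics/s4.png
```

```text
[ 0.073 -0.186 -0.891  0.257 -0.074  0.105] [0.4905 0.0804 0.1552] [ 0.5 -1.2 -0.2]
```

View pics/s4.png

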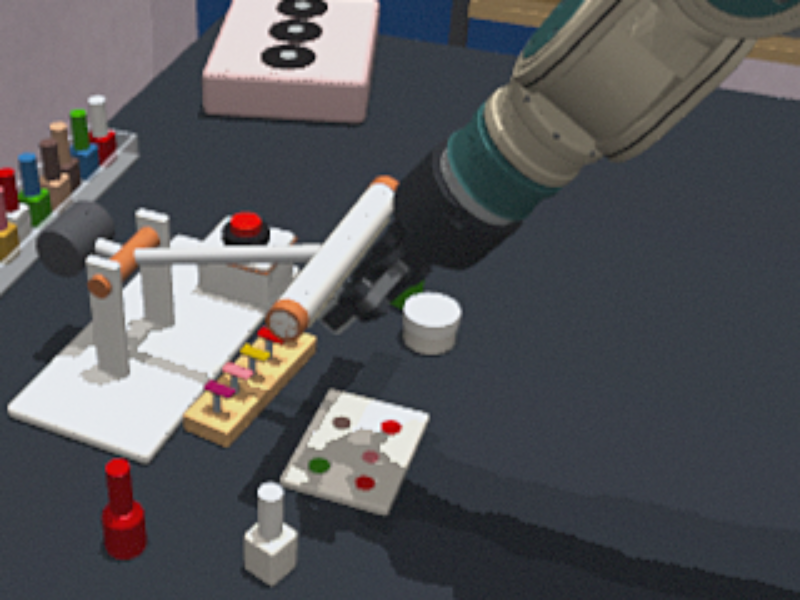

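The shut fingers sit just below and in front of the bar, between its middle and its near end. Nothing has moved. I'll push slowly along the bar's arc.

Request:
arm_command:
  motion: "3 0 6 0 0 0 -1;3 0 6 0 0 0 -1;3 0 6 0 0 0 -1;3 0 6 0 0 0 -1;3 -1 6 0 0 0 -1;3 0 6 0 0 0 -1"

```text
time_s: 10.08
tool_pos: [0.508, 0.0788, 0.1915]
ee_rot: [0.027, 0.953, -0.009, 0.301]
ft_force: [-1.5, -0.4, 0.6]
width: 0.0003
gripper_force: 0.6
```

Request:
arm_command:
  motion: "3 0 6 0 0 0 -1;3 0 6 0 0 0 -1;4 -1 5 0 0 0 -1;4 0 5 0 0 0 -1;4 0 6 0 0 0 -1;4 -1 5 0 0 0 -1"

```text
time_s: 10.58
tool_pos: [0.53, 0.077, 0.2241]
ee_rot: [0.027, 0.953, -0.009, 0.301]
ft_force: [-0.9, 0.8, 0.2]
width: -0.0001
gripper_force: 0.3
```

```bash
python3 look.py pics/s5.png
```

```text
[ 0.057 -0.202 -0.734  0.431 -0.065  0.092] [0.53   0.077  0.2241] [-0.9  0.8  0.2]
```

View pics/s5.png

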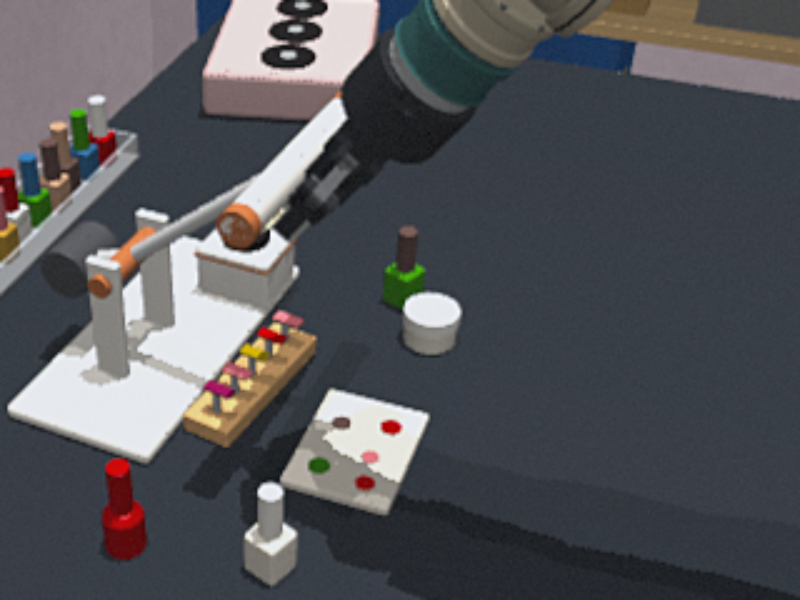

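The bar is rising on the fingers, with its near end now at (238,228), and contact is light. I'll carry on along the arc.

Request:
arm_command:
  motion: "5 0 5 0 0 0 -1;5 0 5 0 0 0 -1;4 -1 5 0 0 0 -1;5 0 4 0 0 0 -1;5 0 4 0 0 0 -1;5 -1 5 0 0 0 -1;5 0 4 0 0 0 -1;5 0 4 0 0 0 -1;6 -1 4 0 0 0 -1"

```text
time_s: 11.38
tool_pos: [0.5748, 0.074, 0.2637]
ee_rot: [0.026, 0.953, -0.009, 0.301]
ft_force: [-0.9, -0.3, 0.4]
width: -0.0004
gripper_force: 0.1
```

Request:
arm_command:
  motion: "6 0 3 0 0 0 -1;5 0 3 0 0 0 -1;6 -1 4 0 0 0 -1;6 0 3 0 0 0 -1;6 0 2 0 0 0 -1;6 -1 3 0 0 0 -1;6 0 2 0 0 0 -1"

```text
time_s: 11.97
tool_pos: [0.616, 0.0718, 0.2837]
ee_rot: [0.027, 0.953, -0.009, 0.301]
ft_force: [-0.4, -0.2, 0.3]
width: -0.0
gripper_force: 0.0
```

Request:
arm_command:
  motion: "6 0 2 0 0 0 -1;6 -1 2 0 0 0 -1;0 0 0 0 0 0 -1;0 0 0 0 0 0 -1;0 0 0 0 0 0 -1"

```text
time_s: 12.38
tool_pos: [0.627, 0.0709, 0.2869]
ee_rot: [0.027, 0.953, -0.009, 0.3]
ft_force: [-0.6, 0.7, -1.3]
width: -0.0004
gripper_force: 0.0
```

```bash
python3 look.py pics/s6.png
```

```text
[ 0.032 -0.073 -0.484  0.552 -0.051  0.072] [0.627  0.0709 0.2869] [-0.6  0.7 -1.3]
```

View pics/s6.png

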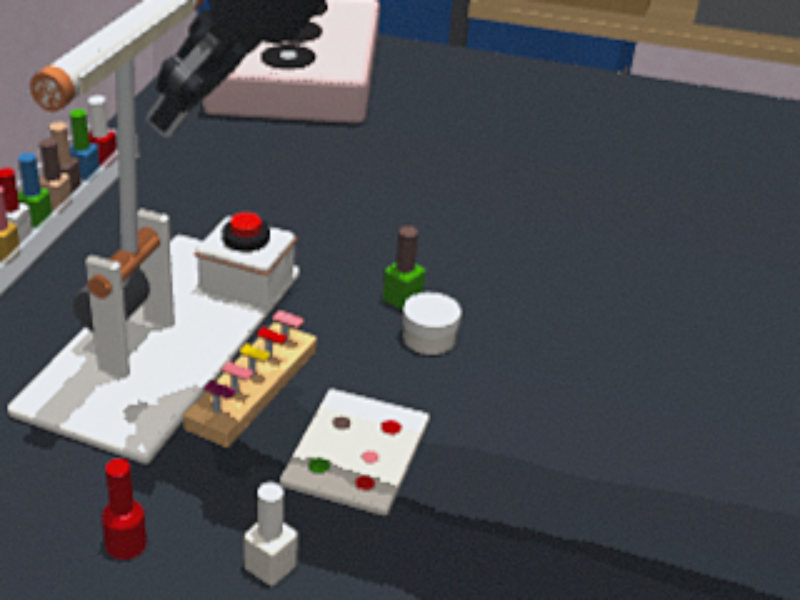

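The arm stands upright on its stop, the fingers are clear of it, the button is out, and the bystanders are in place. I'll back off and let it settle.

Request:
arm_command:
  motion: "-10 0 5 0 0 0 -1;-20 0 5 0 0 0 -1;-25 0 5 0 0 0 -1;-25 0 5 0 0 0 -1;-10 0 0 0 0 0 -1;0 0 0 0 0 0 -1;0 0 0 0 0 0 -1;0 0 0 0 0 0 -1;0 0 0 0 0 0 -1;0 0 0 0 0 0 -1"

```text
time_s: 13.27
tool_pos: [0.538, 0.0708, 0.3071]
ee_rot: [0.027, 0.953, -0.009, 0.3]
ft_force: [0.0, -0.4, -0.5]
width: -0.0001
gripper_force: 0.0
```

```bash
python3 look.py pics/s7.png
```

```text
[ 0.04  -0.261 -0.592  0.632 -0.056  0.078] [0.538  0.0708 0.3071] [ 0.  -0.4 -0.5]
```

View pics/s7.png

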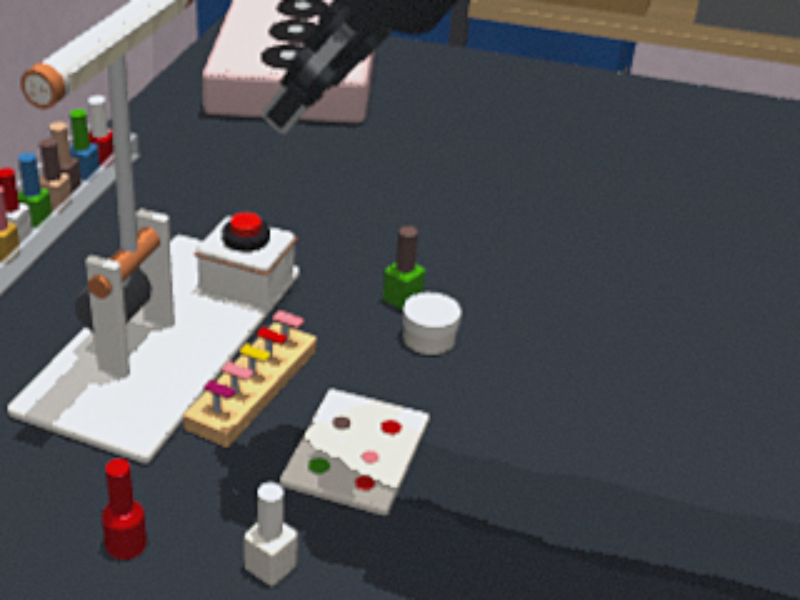

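The bar (42,85) stays up with the robot well clear. It shifted slightly since the last picture, so I'll let it settle a little longer and then hand in.

Request:
arm_command:
  motion: "0 0 0 0 0 0 -1;0 0 0 0 0 0 -1;0 0 0 0 0 0 -1;0 0 0 0 0 0 -1;0 0 0 0 0 0 -1;0 0 0 0 0 0 -1;0 0 0 0 0 0 -1;0 0 0 0 0 0 -1;0 0 0 0 0 0 -1;0 0 0 0 0 0 -1"

```text
time_s: 14.15
tool_pos: [0.5373, 0.0709, 0.3074]
ee_rot: [0.027, 0.953, -0.009, 0.301]
ft_force: [0.3, -0.5, 0.1]
width: -0.0002
gripper_force: 0.0
```

Request:
arm_command:
  motion: "0 0 0 0 0 0 -1;0 0 0 0 0 0 -1;0 0 0 0 0 0 -1;0 0 0 0 0 0 -1;0 0 0 0 0 0 -1;0 0 0 0 0 0 -1;0 0 0 0 0 0 -1;0 0 0 0 0 0 -1;0 0 0 0 0 0 -1;0 0 0 0 0 0 -1"

```text
time_s: 14.98
tool_pos: [0.5373, 0.0709, 0.3073]
ee_rot: [0.027, 0.953, -0.009, 0.301]
ft_force: [0.3, 0.6, 0.5]
width: -0.0
gripper_force: 0.0
```

```bash
python3 -c "
from station import capture,sign_off
import numpy as np,cv2
a=capture('side')['frame'];b=cv2.resize(a[60:300,220:540],(800,600)).astype(int);print(np.abs(b-cv2.imread('pics/s7.png')).max(2)[:300,:250].__gt__(60).sum())
print(sign_off())"
```

```text
0
the job is handed in; nothing more can be done
None
```

I pressed the lamp's power button fully in and let it go, then pushed the arm up past its balance point; it now rests raised at its upper stop by itself, the bystanders look undisturbed in the pictures, and the job was handed in at about 15 s (no verdict was returned).

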